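# Feel for the contact with the gauge blade

## Robot

A 6-joint arm with a two-finger parallel gripper is mounted at the origin on the work surface. World frame = base frame: x ahead of the robot, y to its left, z up, the work surface at z = 0. Lengths are in m, angles in rad, forces in N, time in s.
With the tool pointing down it reaches from about 0.3 to 1 m from the base axis. Payload 5.1 kg.
Tool frame: the origin (TCP) lies at the very end of the fingers, on their centre line; the grasp point (between the pads) lies 19 mm behind it (env.grasp_offset is the distance from the TCP to the grasp point, in m); z points along the fingers, y is the line along which they close (so a half turn about z gives the same grasp; the last joint's range is limited). The gripper opens to 95 mm and grips with 3 to 60 N. Pads are 20 mm wide; open, the fingers measure 119 mm over their backs; the gripper's body (75 mm by 180 mm) begins 59 mm behind the grasp point.
Start: joints at [-1.393, 0.124, 1.65, -0, 1.367, -0.083], TCP at [0.168, -0.628, 0.215] pointing down, gripper open.
Joint ranges: [-2.61, 2.61], [-1.02, 2.33], [0.03, 2.71], [-1.35, 4.49], [0.32, 2.68], [-2.91, 2.91]. Speed limits (rad/s): [2.57, 2.57, 3.14, 3.14, 3.14, 3.14].

## Interface

Orientations are given as [roll, pitch, yaw] about the fixed x, y, z axes, in that order (R = Rz(yaw) Ry(pitch) Rx(roll)).
In Python, from rig import telemetry, optics, env gives the robot as it stands.
- The arm moves only by the shell command python3 -m jog 'ROWS'. ROWS is JSON, a list of rows, each a list of 5 numbers: the shift along the tool's x, y, z scaled (see below), then the turn about the tool's z scaled (see below), then the closure, from -1 (fully open) to 1 (shut). A call has exactly 8 rows; each row shifts and turns the commanded pose from where the row before left it, along the tool's axes as they then stand; what a row does not reach is not made up. The controller multiplies each number of a shift by 0.04 m and each number of a turn by 6 degrees. A row lasts 1/12 s, in which the tool goes at most 41.7 mm and 7.16 degrees, less where a joint would pass 70% of its speed; a pose out of reach is approached as far as the arm can. A call with a number of a shift or a turn outside -1 to 1 is refused whole. A call with a gripper value outside its range is refused whole. The fingers move at their own pace and stop on an object; the grip force is fixed at half the most. Time passes only in rows, so rows that do not move let the fingers close, or fill a call up. It gives the time, the measured TCP pose, the force, the opening and the grip force at its end, in the units of the state.
- telemetry.get_obs(): the state, without advancing time (a new reading comes with each control period).
- optics.read_camera(name): name is "side" or "top" or "wrist"; returns the picture (400x640x3 uint8, red, green, blue); there is no depth.
- optics.get_calibration(name): a dict with "fx", "fy", "cx", "cy" (pixels), "extrinsics" (4x4, takes a point from world to camera coordinates). Camera axes: x right, y up, looking along -z (the intrinsics and any distortion apply to the point x, -y, -z); pixel columns grow to the right and rows downward; lengths in m; the calibration is good to about 2 mm. A picture is of the moment at which its call begins: read the wrist's pose just before it. get_calibration takes no time and is no camera call; for the wrist camera it gives the pose at the moment of the call.
- env.finish_job(): hands the job in; it is judged then, once.
The state is a dict: "time_s": time; "qpos": joint angles; "joint_vel": joint speeds; "effort": joint torques, N m; "ee_pos": TCP position; "tool_rot": TCP orientation; "force": force on the tool from outside, world axes, zero at the start; "moment": the same for the moment, N m; "gripper_width": opening from 0.0 (shut) to 1.0 (fully open); "grasp_force": force on a finger pad.
Only numpy, scipy, OpenCV 4.12 (cv2) and the standard library are available. Lean on these libraries where they do the work, as an engineer would, in place of code of your own. Each camera call takes 0.05 s, during which the arm holds its last target. There are 200 camera calls.

## Task

Pick up the flat steel gauge by its handle and slide its blade into the open slit of the switch housing (the other housing has its slit covered) until you feel it come up against the sprung contact hidden inside, whose depth differs from switch to switch. Press the contact back lightly by a few millimetres, never to the end of its spring travel, then let go and leave the gauge sticking in the slit with its tip still resting against the contact. Do not ram the housing, and leave the other things where they are.

Things in the scene. Friction and masses are not known exactly. Their poses are not given: they have to be found in the camera images.
- gauge: Loose gauge, 75 g, lying flat: steel blade 128 long, 16 wide, 3 thick, with a black block handle 50 long (x), 16 wide (y), standing on the rear of the blade from 3 to 34 mm above the blade's underside. Origin: under the middle of the handle, on the blade's underside; x runs along the blade to its tip (tip at x = 100, handle's front at x = 25, rear end at x = -28), z is up.
- gauge_tip (a point): Middle of the blade's square tip end, at x = 100, z = 1.5 mm in the gauge's frame; axes as the gauge's.
- gauge_grip (a point): Point inside the handle, at x = 0, z = 24 mm in the gauge's frame, where to pinch it across its 16 mm width.
- switch: Fixed grey switch housing with the open slit: 80 deep (x from -35 to 45), 70 wide, 76 high plus a 5 mm black cap on the rear of its top. Origin: on the bench, x points into the slit, away from the slit's face. Below the slit a bare steel sill 30 wide sticks 20 mm out of the face (x from -55 to -35), its top level with the slit's floor (42 mm above the bench).
- slit (a point): Centre of the slit's mouth, on the face at x = -35, 45 mm above the bench. The slit is level, 6 high (z from 42 to 48) and 22 wide and runs straight in along the point's x. Hidden in it, its face somewhere between 28 and 46 mm from the mouth (not shown by any reading), is a sprung contact plate that fills the slit; it is damped, yields about 2 mm per newton and comes up hard after 12 mm (5.5 N).
- covered: Fixed housing of the same shape and size, without a sill, whose slit is closed by a black cover plate 44 wide that folds over the top edge with two screws. Not to be used. Origin as for the switch.
- contact (a joint): How far the hidden contact plate is pushed back against its spring from where it stands free: 0 untouched, 12 mm at the end of its travel. It does not tell where in the slit the contact stands.
- tape: Bystander: roll of yellow tape lying flat, 90 across, 30 high. Origin: centre of its underside.
- bottle: Bystander: water bottle, 62 across, 200 high. Origin: centre of its underside.
- carton: Bystander: small white carton 110 x 80 x 50 high. Origin: centre of its underside.
- driver: Bystander: screwdriver lying along its x, about 200 long. Origin: under its middle.
Things that resemble listed ones, but are neither listed nor needed, are in the scene too. What is meant by the gauge is not blue or pink, and is the smaller of those in its own colour.

How it is judged:
On the way, in this order (a step that is already met when the one before it is completed fails the run):
1. the blade's tip is at least 8 mm inside the open slit (x of gauge_tip in the frame of slit above 0.008 m and y of gauge_tip in the frame of slit between -0.011 and 0.011 m and z of gauge_tip in the frame of slit between -0.004 and 0.004 m), for 0.05 s.
2. the blade presses the hidden contact lightly (over 0.8 mm of spring travel for 0.15 s) (value of joint contact above 0.0008 m), for 0.15 s.
At the end, for the whole second after the job is handed in: the gauge is let go and at rest, its blade in the open slit (within 0.3 rad of the slit's direction), its tip still resting against the sprung contact (pushed back more than 0.3 mm) (value of joint contact above 0.0003 m and x of gauge_tip in the frame of slit above 0.025 m and angle between the x axis of gauge and the x axis of switch, either way round below 0.3 rad and z of gauge_tip in the frame of slit between -0.004 and 0.004 m and linear speed of gauge below 0.02 m/s); the robot touches nothing.
It fails at once if the contact is pushed to the end of its spring travel (over 11.5 mm) (value of joint contact above 0.0115 m).
It fails at once if the gauge is forced against the switch with more than 30 N (contact force between gauge and switch above 30 N).
It fails at once if the tape, bottle, carton or screwdriver is moved by more than 20 mm (distance of any of tape, bottle, carton, driver from where it was at the start of the episode above 0.02 m).
It also fails if it takes over 48 s, if anything falls off the work surface, if the arm or the gripper's body presses on something with over 40 N, if the wrist force passes 120 N, or if a joint passes its speed limit or range.

## Working session

There is one attempt and no reset: what is moved stays moved. The work goes in short steps, Python scripts to look and compute and a shell command to move; the robot and the scene stay as the last step left them, time stands still between calls to the robot, and variables do not carry over. Pictures are saved under pics/ and viewed, at most 10 in all, crops included, and the job is handed in when it is done.

```bash
ls; mkdir -p pics
python3 - <<'E'
from rig import telemetry, optics, env
import cv2,numpy as np
print(telemetry.get_obs(), env.grasp_offset)
for n in ("top","side"):
    im=optics.read_camera(n); cv2.imwrite(f"pics/{n}0.png",im[:,:,::-1]); c=optics.get_calibration(n); print(n,c)
E
```

```text
pics
{'time_s': 0.0, 'qpos': array([-1.39261944e+00,  1.24514250e-01,  1.65165992e+00, -1.44419355e-05,
        1.36747635e+00, -8.25817001e-02]), 'joint_vel': array([-0.00061705,  0.00189157,  0.00086529,  0.00070742, -0.0010974 ,
       -0.00062879]), 'effort': array([-1.91309759e-03, -4.17604852e+01, -3.59931672e+01,  7.73198577e-02,
        4.92941507e-02, -1.77327020e-04]), 'ee_pos': array([ 0.1674457 , -0.62740721,  0.21338944]), 'tool_rot': array([-3.13954063e+00, -1.55659106e-04,  2.60761358e-01]), 'force': array([-0.18448096, -0.00586395, -0.77413077]), 'moment': array([0.02172012, 0.00352234, 0.01253173]), 'grasp_force': 0.0, 'gripper_width': 0.999836946549771} 0.0188
top {'fx': 496.53819079048657, 'fy': 496.53819079048657, 'cx': 318.6058090734407, 'cy': 200.10752000592507, 'extrinsics': array([[-0.00315056, -0.99997754, -0.00591505,  0.01162232],
       [ 0.98337603, -0.00417205,  0.18153285, -0.52799208],
       [-0.18155345, -0.00524479,  0.98336709, -1.28754917],
       [ 0.        ,  0.        ,  0.        ,  1.        ]])}
side {'fx': 405.7410015628169, 'fy': 405.7410015628169, 'cx': 328.6082984717824, 'cy': 197.1449877269806, 'extrinsics': array([[-0.7743917 , -0.63269026,  0.00453027,  0.41488015],
       [ 0.39238827, -0.4746286 ,  0.78788269, -0.27961228],
       [-0.49633551,  0.61190745,  0.61580869, -0.99665626],
       [ 0.        ,  0.        ,  0.        ,  1.        ]])}
```

View pics/top0.png

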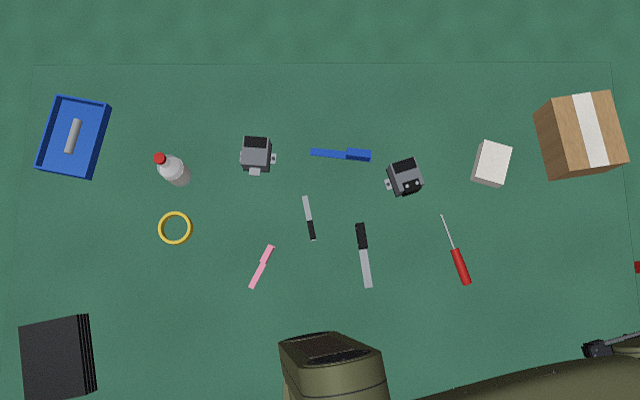

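View pics/side0.png

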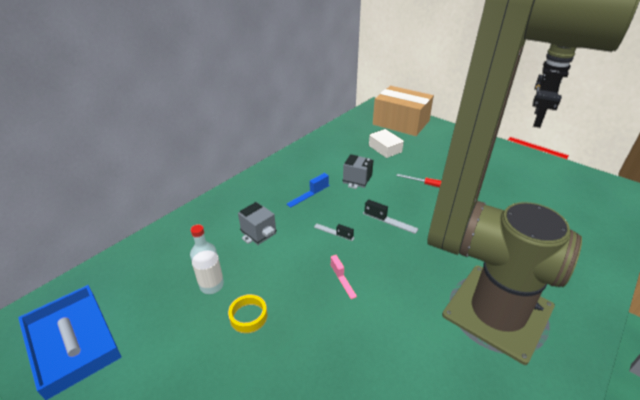

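The top view shows these candidates:
- small black-handled gauge: (309,218), tip at the top near (306,196)
- larger black-handled gauge: (363,255)
- blue gauge: (340,155)
- pink gauge: (262,267)

I choose the small black-handled one at (309,218). The open switch is at (256,155), with its sill at (255,171). The covered one, with two screws, is at (404,177).

```bash
cat > h.py <<'E'
from rig import telemetry, optics, env
import cv2,numpy as np
def ray(c,u,v):
    E=c["extrinsics"];R=E[:3,:3];o=-R.T@E[:3,3]
    return o,R.T@np.array([(u-c["cx"])/c["fx"],-(v-c["cy"])/c["fy"],-1.0])
def onz(c,u,v,z):
    o,d=ray(c,u,v); return o+d*(z-o[2])/d[2]
def proj(c,p):
    q=c["extrinsics"]@np.append(p,1); return np.array([c["cx"]-c["fx"]*q[0]/q[2],c["cy"]+c["fy"]*q[1]/q[2]])
def blobs(m,amin=20):
    cs,_=cv2.findContours(m.astype(np.uint8),cv2.RETR_EXTERNAL,cv2.CHAIN_APPROX_NONE)
    return [c for c in cs if cv2.contourArea(c)>=amin]
E
python3 - <<'E'
from h import *
im=cv2.imread("pics/top0.png");c=optics.get_calibration("top")
print("crude", [onz(c,*p).round(3) for p in [(306,196,.002),(311,239,.034),(255,175,.042),(255,168,.042),(411,186,.08),(256,148,.08)]])
hsv=cv2.cvtColor(im,cv2.COLOR_BGR2HSV).astype(int)
for nm,m in (("grey",(hsv[...,1]<50)&(hsv[...,2]>60)),("black",(hsv[...,2]<60))):
    for k in blobs(m,15):
        (x,y),s,a=cv2.minAreaRect(k)
        if 140<y<290 and 230<x<430: print(nm,round(x,1),round(y,1),np.round(s,1),round(a,1))
cv2.imwrite("pics/c1.png",cv2.resize(im[125:250,220:350],None,fx=5,fy=4.8,interpolation=cv2.INTER_CUBIC))
E
```

```text
crude [array([0.548, 0.045, 0.002]), array([0.425, 0.03 , 0.034]), array([0.6  , 0.183, 0.042]), array([0.619, 0.184, 0.042]), array([ 0.559, -0.234,  0.08 ]), array([0.665, 0.177, 0.08 ])]
grey 365.3 267.9 [39.8  8.6] 81.0
grey 306.5 207.6 [25.7  6.1] 78.1
grey 401.6 176.2 [32.2 37.6] 69.4
grey 272.7 158.3 [ 5.7 11.2] 7.1
grey 254.3 155.5 [29.4 39.9] 6.3
black 360.9 235.6 [26.1  9.2] 81.5
black 311.0 229.5 [18.6  5.3] 78.7
black 410.1 187.1 [12.3 21.5] 71.6
black 403.9 165.2 [10.4 21.8] 71.6
black 268.8 156.0 [ 5.7 31.6] 11.0
black 255.0 141.6 [22.  10.3] 4.1
```

View pics/c1.png

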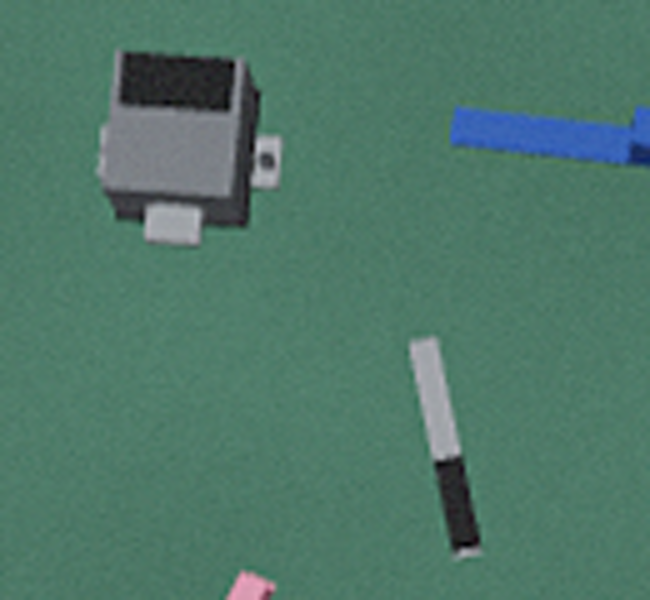

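The crop confirms the choice: grey blade with its tip up at crop (424,342), black handle rear at (467,550). The switch at crop (175,140) has an uncovered face and a bare sill. I move over the gauge now.

```bash
python3 -m jog '[[0.3,-0.39,0,0,-1],[0.6,-0.78,0,0,-1],[0.6,-0.78,0,0,-1],[0.6,-0.78,0,0,-1],[0.6,-0.78,0,0,-1],[0.6,-0.78,0,0,-1],[0.6,-0.78,0,0,-1],[0.6,-0.78,0,0,-1]]'; python3 -m jog '[[0.6,-0.78,0,0.2,-1],[0.6,-0.78,0,0.2,-1],[0.6,-0.78,0,0.2,-1],[0.6,-0.78,0,0,-1],[0.6,-0.78,0,0,-1],[0.6,-0.78,0,0,-1],[0.3,-0.39,0,0,-1],[0,0,0,0,-1]]'
cat > look.py <<'E'
from h import *
import sys
o=telemetry.get_obs();c=optics.get_calibration("wrist");im=optics.read_camera("wrist")
cv2.imwrite(f"pics/{sys.argv[1]}.png",im[:,:,::-1]);np.save(f"pics/{sys.argv[1]}.npy",c,allow_pickle=True)
print(o["time_s"],o["ee_pos"],o["tool_rot"]);print(c)
E
python3 look.py w1
python3 - <<'E'
from h import *
c=optics.get_calibration("top");print(onz(c,311,229.5,.034),onz(c,306.5,207.6,.003))
E
```

```text
time_s: 0.77
ee_pos: [0.2812, -0.3535, 0.2141]
tool_rot: [-3.141, 0.0, 0.26]
force: [0.6, -0.5, 0.8]
gripper_width: 0.998
grasp_force: 0.0
time_s: 1.43
ee_pos: [0.3905, -0.1208, 0.2143]
tool_rot: [-3.14, -0.0, 0.204]
force: [-0.1, -0.8, 1.0]
gripper_width: 1.001
grasp_force: 0.0
1.4333 [ 0.39048554 -0.12081926  0.2143029 ] [-3.14042463e+00 -2.48999324e-04  2.03589203e-01]
{'fx': 318.3693337207591, 'fy': 318.3693337207591, 'cx': 319.64491665475026, 'cy': 195.8938577710288, 'extrinsics': array([[ 2.02872864e-01, -9.79204788e-01, -7.64635337e-04,
        -1.98457477e-01],
       [ 9.43281091e-01,  1.95639600e-01, -2.68227387e-01,
        -3.13781044e-01],
       [ 2.62799135e-01,  5.36947922e-02,  9.63355326e-01,
        -4.86618324e-01],
       [ 0.00000000e+00,  0.00000000e+00,  0.00000000e+00,
         1.00000000e+00]])}
[0.45034722 0.03046802 0.034     ] [0.51539802 0.04358773 0.003     ]
```

View pics/w1.png

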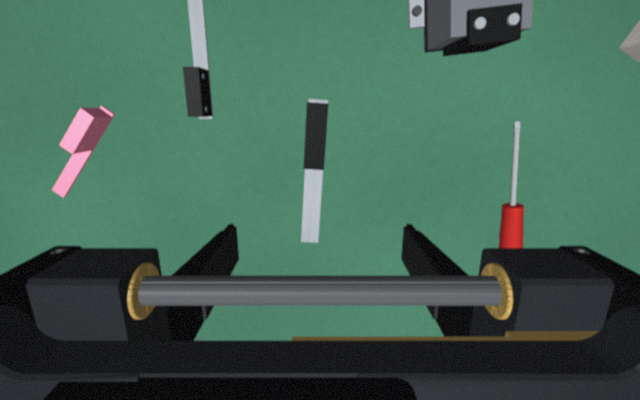

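The wrist view faces ahead: the small gauge is at the top left (198,60), the larger one in the middle (315,170). I move left to see the gauge and the switch together.

```bash
python3 -m jog '[[0.3,-0.6,0,0,-1],[0.3,-0.8,0,0,-1],[0.3,-0.8,0,0,-1],[0.3,-0.8,0,0,-1],[0.3,-0.7,0,0,-1],[0.2,-0.5,0,0,-1],[0,0,0,0,-1],[0,0,0,0,-1]]'; python3 look.py w2
```

```text
time_s: 2.15
ee_pos: [0.4232, 0.0536, 0.2143]
tool_rot: [3.141, 0.001, 0.199]
force: [0.1, -0.1, -0.7]
gripper_width: 1.0
grasp_force: 0.0
2.15 [0.42322776 0.0536027  0.21429773] [3.14093510e+00 1.10210271e-03 1.98789925e-01]
{'fx': 318.3693337207591, 'fy': 318.3693337207591, 'cx': 319.64491665475026, 'cy': 195.8938577710288, 'extrinsics': array([[ 0.19818583, -0.98016387,  0.0010766 , -0.03266388],
       [ 0.94395153,  0.19056778, -0.26951705, -0.37853954],
       [ 0.26396571,  0.05443071,  0.96299502, -0.50504048],
       [ 0.        ,  0.        ,  0.        ,  1.        ]])}
```

View pics/w2.png

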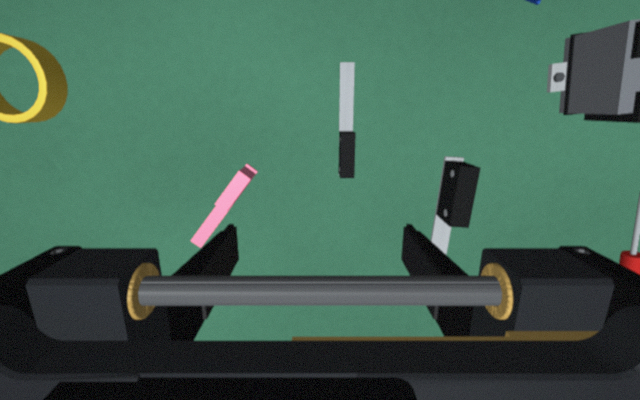

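The gauge sits with its blade tip at (347,62), handle from (347,132) to (347,178). Measuring it by masks.

```bash
cat > gauge.py <<'E'
from h import *
import sys
n=sys.argv[1];x0,x1,y0,y1=map(int,sys.argv[2:6])
im=cv2.imread(f"pics/{n}.png");c=np.load(f"pics/{n}.npy",allow_pickle=True).item()
h=cv2.cvtColor(im,cv2.COLOR_BGR2HSV).astype(int)
w=np.zeros(h.shape[:2],bool);w[y0:y1,x0:x1]=1
bl=max(blobs(w&(h[...,1]<50)&(h[...,2]>110)),key=cv2.contourArea)
hd=max(blobs(w&(h[...,2]<60)),key=cv2.contourArea)
B=cv2.boxPoints(cv2.minAreaRect(bl));H=cv2.boxPoints(cv2.minAreaRect(hd))
Bw=np.array([onz(c,*p,.003) for p in B]);Hw=np.array([onz(c,*p,.034) for p in H])
def mid(W):  # mids of the short ends, rear then front
    e=[np.linalg.norm(W[i]-W[(i+1)%4]) for i in range(4)]
    i=0 if e[0]<e[1] else 1
    m=sorted([(W[i]+W[i+1])/2,(W[(i+2)%4]+W[(i+3)%4])/2],key=lambda p:p[0]);return m,np.round(sorted(e),3)
(b0,b1),eb=mid(Bw);(h0,h1),eh=mid(Hw)
d=b1-b0;yaw=np.arctan2(d[1],d[0]);ux=np.array([np.cos(yaw),np.sin(yaw),0])
print("px",B.round(),H.round());print("blade",b0,b1,eb,"yaw",yaw);print("handle",h0,h1,eh,np.arctan2(*(h1-h0)[1::-1]))
print("origin from tip",(b1-.1*ux))
E
python3 gauge.py w2 320 380 40 200
```

```text
px [[338. 131.]
 [340.  62.]
 [355.  62.]
 [353. 131.]] [[338. 177.]
 [340. 132.]
 [354. 132.]
 [353. 177.]]
blade [0.47608628 0.03215674 0.003     ] [0.55047358 0.04674865 0.003     ] [0.017 0.018 0.076 0.076] yaw 0.19370182654844742
handle [0.42833752 0.02353586 0.034     ] [0.47748273 0.03298297 0.034     ] [0.016 0.017 0.05  0.05 ] 0.18991176104541438
origin from tip [0.45234374 0.02749937 0.003     ]
```

```bash
python3 -m jog '[[0.4,-0.4,0,0,-1],[0.6,-0.6,0,0.5,-1],[0.6,-0.6,0,0.5,-1],[0.4,-0.5,0,0.5,-1],[0.2,-0.3,0,0.5,-1],[0,0,0,0,-1],[0,0,0,0,-1],[0,0,0,0,-1]]'; python3 look.py w3
```

```text
time_s: 2.87
ee_pos: [0.4963, 0.1604, 0.2144]
tool_rot: [3.141, 0.001, -0.013]
force: [-0.3, -0.1, 0.6]
gripper_width: 1.0
grasp_force: 0.0
2.8667 [0.49632888 0.16044875 0.21439921] [ 3.14090349e+00  6.55816465e-04 -1.25172292e-02]
{'fx': 318.3693337207591, 'fy': 318.3693337207591, 'cx': 319.64491665475026, 'cy': 195.8938577710288, 'extrinsics': array([[-0.0117956 , -0.9999295 ,  0.00136493,  0.16480669],
       [ 0.96308059, -0.01172804, -0.26895768, -0.44526716],
       [ 0.26895473, -0.00185798,  0.96315103, -0.52379823],
       [ 0.        ,  0.        ,  0.        ,  1.        ]])}
```

View pics/w3.png

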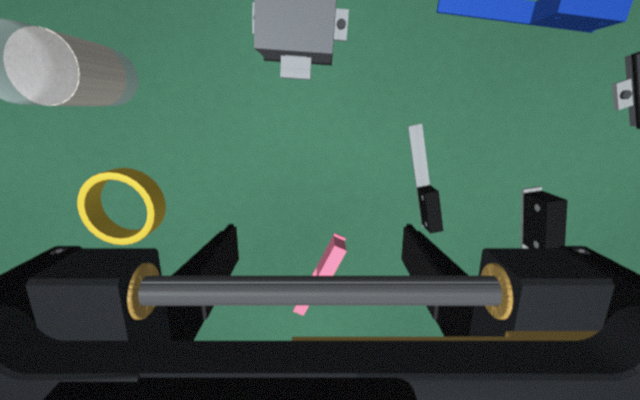

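The wrist view shows the switch top from (255,0) to (335,50), its front edge at row ~50, and the sill at (281..311, 56..78). I measure those edges.

Run:
```python
from h import *
im=cv2.imread("pics/w3.png");c=np.load("pics/w3.npy",allow_pickle=True).item()
g=cv2.cvtColor(im,cv2.COLOR_BGR2GRAY).astype(int)
S=cv2.cvtColor(im,cv2.COLOR_BGR2HSV)[...,1].astype(int)
print("col270",g[38:72,270],"col296",g[44:88,296],sep="\n")
print("row68",g[68,272:320],"row25",g[25,245:350],sep="\n")
# sill mask
w=np.zeros(g.shape,bool);w[56:90,270:325]=1
k=max(blobs(w&(g>140)&(S<60)),key=cv2.contourArea);r=cv2.minAreaRect(k);B=cv2.boxPoints(r)
print("sill",B.round(1));print(np.array([onz(c,*p,.042) for p in B]).round(4))
def edge(f,a,b):
    xs=np.arange(a,b); ys=[f(x) for x in xs]; l=np.polyfit(xs,ys,1); print("resid",np.std(ys-np.polyval(l,xs)).round(2))
    return l
gs=cv2.GaussianBlur(g.astype(np.float32),(5,1),0)
def sub(p,i0):  # steepest descent subpixel
    d=-np.diff(p);i=np.argmax(d);i=min(max(i,1),len(d)-2);q=d[i-1:i+2];return i0+i+.5+.5*(q[0]-q[2])/(q[0]-2*q[1]+q[2])
for nm,z,i0,i1,a,b in (("topfront",.076,44,58,264,328),("sillfront",.042,72,84,284,308)):
    l=edge(lambda x:sub(gs[i0:i1,x],i0),a,b)
    P=[onz(c,x,np.polyval(l,x)+0.0,z) for x in (a,b)]
    d=P[0]-P[1];print(nm,l,P,"yaw",np.arctan2(-d[0],d[1]))
```

```text
col270
[142 142 144 145 145 142 144 145 144 143 130 100  69  59  64  66  59  60
  63  60  55  53  56  95 111 113 115 117 115 114 114 113 115 114]
col296
[139 144 139 141 142 137 130  96  69  60  69  99 155 178 184 187 186 185
 185 186 187 184 189 184 184 185 190 188 184 185 190 188 186 171 138 115
 115 117 116 113 117 116 114 117]
row68
[114 112 115 113 112 113 112 119 148 179 187 181 186 184 184 184 185 186
 184 181 182 181 182 185 184 182 182 185 182 183 180 185 186 183 187 184
 182 179 154 124 115 115 116 113 115 115 112 118]
row25
[117 115 114 113 116 116 123 159 175 156 142 144 141 142 143 145 142 141
 141 140 144 144 142 139 139 142 143 142 139 140 139 138 141 140 141 140
 140 142 143 138 140 141 142 141 141 141 137 138 141 141 139 141 139 139
 137 140 139 139 142 139 140 137 140 142 137 140 140 141 139 138 145 138
 142 136 137 136 138 138 138 139 140 136 137 137 141 140 140 136 133 139
 161 143 102  84  78  82  86  85  80 100 135 166 156 128 117]
sill [[280.  56.]
 [310.  56.]
 [310.  78.]
 [280.  78.]]
[[0.621  0.197  0.042 ]
 [0.6206 0.1672 0.042 ]
 [0.6    0.1676 0.042 ]
 [0.6004 0.1979 0.042 ]]
resid 0.09
topfront [ 0.07043945 29.95241922] [array([0.62236635, 0.20715092, 0.076     ]), array([0.61800038, 0.1501608 , 0.076     ])] yaw -0.07645990655098658
resid 0.05
sillfront [ 0.06853695 57.29789024] [array([0.60150692, 0.19382589, 0.042     ]), array([0.59965808, 0.16959427, 0.042     ])] yaw -0.07615090561601863
```

Gauge origin is about (0.4525, 0.0278), yaw 0.192. Slit mouth is about (0.6205, 0.1813), yaw -0.076. I go over the handle now.

```bash
python3 -m jog '[[-0.26,0.83,0,0,-1],[-0.26,0.83,0,0,-1],[-0.26,0.83,0,0,-1],[-0.27,0.84,0,0,-1],[0,0,0.4,-0.49,-1],[0,0,0.8,-0.49,-1],[0,0,0.8,-0.49,-1],[0,0,0.5,-0.49,-1]]'; python3 look.py w4|head -1;  python3 gauge.py w4 250 400 0 260
```

```text
time_s: 3.58
ee_pos: [0.4509, 0.0281, 0.112]
tool_rot: [-3.141, 0.002, 0.194]
force: [-0.2, 0.4, -1.1]
gripper_width: 0.999
grasp_force: 0.0
3.5833 [0.45087938 0.02812628 0.11201851] [-3.14127616e+00  2.28053978e-03  1.94447339e-01]
px [[310.  74.]
 [329.  74.]
 [329. 164.]
 [310. 164.]] [[311. 166.]
 [329. 166.]
 [329. 229.]
 [311. 229.]]
blade [0.47686214 0.03225984 0.003     ] [0.55017473 0.04674238 0.003     ] [0.016 0.017 0.075 0.075] yaw 0.1950339147187292
handle [0.42859664 0.02229025 0.034     ] [0.48073008 0.03261198 0.034     ] [0.014 0.015 0.053 0.053] 0.1954589486121951
origin from tip [0.45207062 0.0273624  0.003     ]
```

```bash
python3 -m jog '[[0.03,0,0.4,0,-1],[0,0,0.7,0,-1],[0,0,0.7,0,-1],[0,0,0.5,0,-1],[0,0,0.25,0,-1],[0,0,0.1,0,-1],[0,0,0,0,-1],[0,0,0,0,-1]]'; python3 -m jog '[[0,0,0,0,0],[0,0,0,0,0.5],[0,0,0,0,1],[0,0,0,0,1],[0,0,0,0,1],[0,0,0,0,1],[0,0,0,0,1],[0,0,0,0,1]]'
cat > obs.py <<'E'
from h import *
F=[];M=[];P=[];R=[]
import sys
for i in range(int(sys.argv[1])):
    optics.read_camera("top");o=telemetry.get_obs();F.append(o["force"]);M.append(o["moment"]);P.append(o["ee_pos"]);R.append(o["tool_rot"])
print(o["time_s"],"F",np.mean(F,0).round(2),"sd",np.std(F,0).round(2),"M",np.mean(M,0).round(3),"P",np.mean(P,0).round(5),"R",R[-1].round(4),"w",round(o["gripper_width"],3),"g",o["grasp_force"])
E
python3 obs.py 6
```

```text
time_s: 4.3
ee_pos: [0.4554, 0.0294, 0.0102]
tool_rot: [3.141, -0.002, 0.193]
force: [-0.2, 0.0, 0.5]
gripper_width: 1.003
grasp_force: 0.0
time_s: 4.97
ee_pos: [0.4542, 0.0297, 0.0086]
tool_rot: [-3.142, 0.0, 0.194]
force: [1.0, 0.0, 0.1]
gripper_width: 0.495
grasp_force: 0.0
5.2667 F [ 0.1  -0.02  0.07] sd [0.71 0.46 0.25] M [ 0.003 -0.003  0.024] P [0.45416 0.02973 0.00861] R [-3.1416  0.      0.1938] w 0.243 g 0.0
```

```bash
python3 -m jog '[[0,0,0.07,0,1],[0,0,0,0,1],[0,0,0,0,1],[0,0,0,0,1],[0,0,0,0,1],[0,0,0,0,1],[0,0,0,0,1],[0,0,0,0,1]]';python3 obs.py 4
```

```text
time_s: 5.93
ee_pos: [0.4544, 0.0297, 0.006]
tool_rot: [3.142, -0.001, 0.194]
force: [0.6, 0.2, 1.6]
gripper_width: 0.165
grasp_force: 30.0
6.1333 F [1.51 0.03 1.54] sd [0.59 0.48 0.54] M [-0.006 -0.295 -0.002] P [0.45439 0.02973 0.00599] R [ 3.1415e+00 -5.0000e-04  1.9370e-01] w 0.167 g 29.99267667531967
```

```bash
python3 -m jog '[[0,0,-0.2,0,1],[0,0,-0.6,0.3,1],[0,0,-0.7,0.6,1],[0,0,-0.5,0.6,1],[0,0,0,0.6,1],[0,0,0,0.48,1],[0,0,0,0,1],[0,0,0,0,1]]';python3 obs.py 5; python3 look.py w5
```

```text
time_s: 6.8
ee_pos: [0.4534, 0.0298, 0.0855]
tool_rot: [3.142, 0.002, -0.075]
force: [0.7, -0.5, -0.6]
gripper_width: 0.166
grasp_force: 30.0
7.05 F [-0.28 -0.12 -1.12] sd [0.66 0.3  0.61] M [0.043 0.025 0.02 ] P [0.45359 0.02977 0.08535] R [ 3.1416e+00  1.0000e-03 -7.5800e-02] w 0.169 g 29.992863535881042
7.05 [0.45381125 0.0297625  0.08545417] [ 3.14156153e+00  1.04672752e-03 -7.58321143e-02]
{'fx': 318.3693337207591, 'fy': 318.3693337207591, 'cx': 319.64491665475026, 'cy': 195.8938577710288, 'extrinsics': array([[-7.51318086e-02, -9.97173339e-01,  7.37227059e-04,
         6.25129715e-02],
       [ 9.60315108e-01, -7.25538427e-02, -2.69315489e-01,
        -4.37503427e-01],
       [ 2.68607714e-01, -1.95261895e-02,  9.63051724e-01,
        -3.87720326e-01],
       [ 0.00000000e+00,  0.00000000e+00,  0.00000000e+00,
         1.00000000e+00]])}
```

View pics/w5.png

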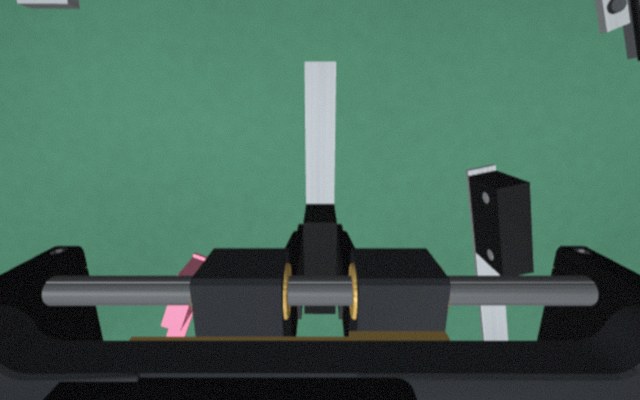

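The blade is held straight and level, its tip end at (305..336, 62). I compute the tip relative to the TCP and the travel needed.

Run:
```python
from h import *
im=cv2.imread("pics/w5.png");c=np.load("pics/w5.npy",allow_pickle=True).item()
g=cv2.GaussianBlur(cv2.cvtColor(im,cv2.COLOR_BGR2GRAY),(3,3),0).astype(float)
def half(p): # first rising crossing of 145
    i=np.argmax(p>145);return i-1+(145-p[i-1])/(p[i]-p[i-1])
v=50+half(g[50:80,320])
E=lambda r:(290+half(g[r,290:330]),350-half(g[r,350:310:-1]))
T=np.array([.4538,.0297,.0854]);yw=-.0758;ux=np.array([np.cos(yw),np.sin(yw)]);uy=np.array([-ux[1],ux[0]])
for r in (70,100,130,160,190):
    a,b=E(r);p=onz(c,(a+b)/2,r,.0824)[:2]-T[:2];o,d=ray(c,(a+b)/2,r)
    print(r,a,b,"along",p@ux,"lat",p@uy,"wid",np.linalg.norm(onz(c,a,r,.0824)-onz(c,b,r,.0824)))
tip=onz(c,320.3,v,.0824);p=tip[:2]-T[:2];print("tip",v,tip,p@ux,p@uy)
m=np.array([.6205,.1813]);s=np.array([np.cos(-.076),np.sin(-.076)]);n=np.array([-s[1],s[0]])
dl=m-tip[:2];print("to mouth along",dl@s,"left",dl@n)
```

```text
70 303.52 336.25 along 0.09352155026428412 lat -0.0012033461860567138 wid 0.016640554379885274
100 303.6521739130435 335.7857142857143 along 0.07891415982974562 lat -0.0011285600537492236 wid 0.016734354854168982
130 304.17241379310343 335.53846153846155 along 0.0635791424350799 lat -0.0012115332193982722 wid 0.016741562947130133
160 304.32 335.05263157894734 along 0.04746054214605881 lat -0.001131457019373761 wid 0.016822506654187552
190 304.7391304347826 334.56 along 0.03049686896313796 lat -0.001121539622832235 wid 0.016751349106210484
tip 60.565217391304344 [0.55138534 0.02087556 0.0824    ] 0.09797337663901208 -0.0014092142931948512
to mouth along 0.05673463381859553 left 0.16520901679223826
```

```bash
python3 -m jog '[[0,-0.4,0,0,1],[0.1,-0.7,0,0,1],[0.1,-0.8,0,0,1],[0.1,-0.8,0.1,0,1],[0.1,-0.7,0.1,0,1],[0.1,-0.5,0.1,0,1],[0.1,-0.23,0.1,0,1],[0.07,0,0.1,0,1]]';python3 obs.py 4; python3 look.py w6 >/dev/null
python3 - <<'E'
from h import *
im=optics.read_camera("side")[:,:,::-1]; cv2.imwrite("pics/s6full.png",im)
a=cv2.imread("pics/w6.png")[0:210,200:440]; b=im[170:290,190:340]
a=cv2.resize(a,None,fx=2.4,fy=2.4)[:500];b=cv2.resize(b,(600,480))
h=np.zeros((504,800,3),np.uint8);h[:,:400]=cv2.resize(a,(400,504)) ;h[:320,400:]=cv2.resize(b,(400,320));cv2.imwrite("pics/s6.png",h)
E
```

```text
time_s: 7.77
ee_pos: [0.4939, 0.1938, 0.0655]
tool_rot: [-3.142, 0.0, -0.074]
force: [1.0, 0.3, -1.0]
gripper_width: 0.171
grasp_force: 30.0
7.9667 F [ 0.01 -0.31 -0.98] sd [0.33 0.72 0.37] M [ 0.01   0.039 -0.01 ] P [0.49323 0.19165 0.06498] R [ 3.1409e+00  1.0000e-03 -7.7600e-02] w 0.164 g 29.992907345294952
```

View pics/s6.png

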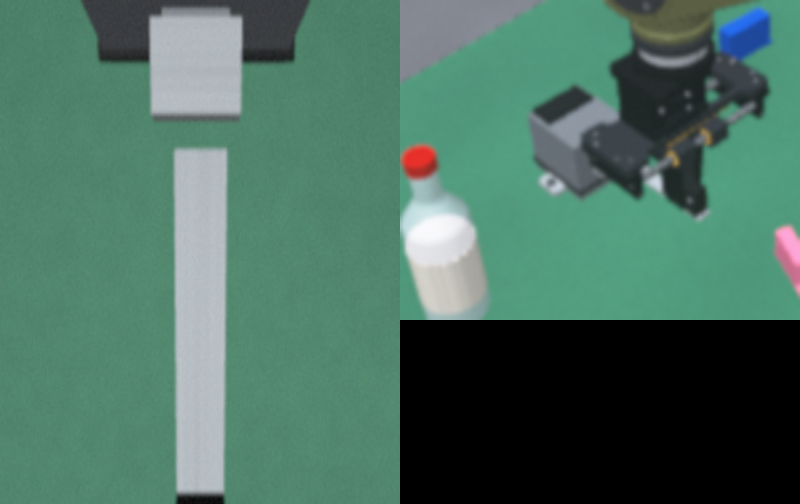

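The wrist crop (left) shows the blade pointing straight at the sill. The blade centre is at crop column 200.5 and the sill centre at 195.5, so it needs ~1.5 mm to the left. The slit's 22 mm strip shows behind the sill. Measuring the exact offset.

Run:
```python
from h import *
im=cv2.imread("pics/w6.png");c=np.load("pics/w6.npy",allow_pickle=True).item()
g=cv2.GaussianBlur(cv2.cvtColor(im,cv2.COLOR_BGR2GRAY),(3,3),0).astype(float)
def ends(p,i0): 
    k=np.where(p>150)[0];a,b=k[0],k[-1];f=lambda i,j:i+(150-p[i])/(p[j]-p[i])*(j-i)
    return i0+f(a-1,a),i0+f(b+1,b)
s=np.array([np.cos(-.076),np.sin(-.076)]);n=np.array([-s[1],s[0]])
for r,z in ((15,.042),(25,.042),(40,.042),(75,.062),(100,.062),(130,.062),(180,.062)):
    a,b=ends(g[r,270:370],270);p=onz(c,(a+b)/2,r,z)[:2];print(r,round(a,1),round(b,1),p,"lat",p@n)
col=g[:90,318];k=[i+ (150-col[i])/(col[i+1]-col[i]) for i in range(89) if (col[i]-150)*(col[i+1]-150)<0];print(k)
for v,z in zip(k,[.042]*(len(k)-1)+[.062]): print(v,(onz(c,318,v,z)[:2])@s)
```

```text
15 289.9 344.3 [0.6165356  0.18190739] lat 0.22819390391024208
25 290.0 343.9 [0.6116398  0.18238522] lat 0.22829862955429972
40 290.1 344.2 [0.60413422 0.18285407] lat 0.2281962552813546
75 304.0 335.7 [0.58402955 0.1829483 ] lat 0.22676372502763506
100 304.2 335.4 [0.57181581 0.18390778] lat 0.22679308916550855
130 304.6 335.0 [0.55648684 0.18506827] lat 0.22678634639620643
180 305.2 334.3 [0.52917276 0.18719201] lat 0.22683008033404586
[np.float64(5.769230769230769), np.float64(46.36666666666667), np.float64(61.04545454545455)]
5.769230769230769 0.6054180160216076
46.36666666666667 0.5852619821668553
61.04545454545455 0.5750829337122476
```

```bash
python3 -m jog '[[0,-0.036,0.1,0,1],[0,0,0.15,0,1],[0,0,0.13,0,1],[0,0,0,0,1],[0,0,0,0,1],[0,0,0,0,1],[0,0,0,0,1],[0,0,0,0,1]]';python3 obs.py 8
```

```text
time_s: 8.73
ee_pos: [0.4939, 0.1939, 0.0509]
tool_rot: [-3.141, -0.0, -0.076]
force: [-0.3, -0.1, -0.5]
gripper_width: 0.165
grasp_force: 30.0
9.1333 F [ 0.11  0.3  -1.2 ] sd [0.44 0.51 0.52] M [0.04  0.034 0.013] P [0.49374 0.19389 0.05081] R [-3.1416e+00 -1.0000e-04 -7.6400e-02] w 0.167 g 29.992859065532684
```

```bash
cat > lat.py <<'E'
from h import *
import sys
zb=float(sys.argv[1]);c=optics.get_calibration("wrist");im=optics.read_camera("wrist")
g=cv2.GaussianBlur(cv2.cvtColor(im,cv2.COLOR_RGB2GRAY),(3,3),0).astype(float)
def ends(p,i0): 
    k=np.where(p>150)[0];a,b=k[0],k[-1];f=lambda i,j:i+(150-p[i])/(p[j]-p[i])*(j-i)
    return i0+f(a-1,a),i0+f(b+1,b)
s=np.array([np.cos(-.076),np.sin(-.076)]);n=np.array([-s[1],s[0]])
for r,z in [(int(x),.042) for x in sys.argv[2].split(',')]+[(int(x),zb) for x in sys.argv[3].split(',')]:
    a,b=ends(g[r,270:370],270);p=onz(c,(a+b)/2,r,z)[:2];print(r,round(a,1),round(b,1),"lat",p@n,"w",np.linalg.norm(onz(c,a,r,z)-onz(c,b,r,z)))
col=g[:110,318]
for i in range(109):
    if (col[i]-150)*(col[i+1]-150)<0:
        v=i+(150-col[i])/(col[i+1]-col[i]);print("edge",v,onz(c,318,v,.042)[:2]@s,onz(c,318,v,zb)[:2]@s)
for k in range(4):print(telemetry.get_obs()["ee_pos"]);optics.read_camera("top")
E
python3 lat.py .0475 8,15,22,30 75,100,130,180
```

```text
8 292.9 351.9 lat 0.2282361486532689 w 0.029530708937999098
15 293.1 351.5 lat 0.22830156476166666 w 0.029399540144516352
22 292.7 351.9 lat 0.22826188733350097 w 0.02998881774401841
30 292.8 351.8 lat 0.2282485658795633 w 0.030040874651061644
75 304.0 335.8 lat 0.22949397724221773 w 0.01623543654271525
100 304.2 335.3 lat 0.22954290707976494 w 0.016228682182441945
130 304.6 335.0 lat 0.22951427544209113 w 0.01623115767725659
180 305.2 334.3 lat 0.22953687739214787 w 0.01619943502247073
edge 41.625 0.5852634591682784 0.5842645759185241
edge 61.09090909090909 0.5759755481555434 0.5752622707798569
[0.49365163 0.19383631 0.05070931]
[0.49362057 0.19384353 0.05066413]
[0.49362479 0.19384871 0.05065541]
[0.49361932 0.1938286  0.05063853]
```

```bash
python3 -m jog '[[0,0.03,0.035,0,1],[0,0,0,0,1],[0,0,0,0,1],[0,0,0,0,1],[0,0,0,0,1],[0,0,0,0,1],[0,0,0,0,1],[0,0,0,0,1]]';python3 lat.py .046 15,22,30 75,100,130
```

```text
time_s: 10.05
ee_pos: [0.4936, 0.1927, 0.0493]
tool_rot: [-3.142, -0.0, -0.076]
force: [-0.3, -0.2, -1.2]
gripper_width: 0.162
grasp_force: 30.0
15 290.7 349.4 lat 0.22822141632638449 w 0.029329299480450825
22 290.3 349.8 lat 0.2282381328070815 w 0.029880850863622816
30 290.4 349.6 lat 0.22823768681843376 w 0.029919108444959912
75 304.0 335.7 lat 0.22830136640861087 w 0.01623375206796395
100 304.2 335.4 lat 0.22832596418971213 w 0.016267509148417507
130 304.7 335.0 lat 0.2282981928564704 w 0.016250721382785174
edge 41.03125 0.585287648040764 0.5845550151928289
edge 61.04761904761905 0.5758172188910917 0.5752980671832658
[0.49357176 0.19265512 0.04929552]
[0.49357944 0.19264322 0.0492812 ]
[0.49356613 0.19264528 0.04928903]
[0.49355765 0.19265915 0.049265  ]
```

```bash
python3 -m jog '[[0.1,0,0,0,1],[0.1,0,0,0,1],[0.1,0,0,0,1],[0.1,0,0,0,1],[0.05,0,0,0,1],[0,0,0,0,1],[0,0,0,0,1],[0,0,0,0,1]]';python3 obs.py 8; python3 lat.py .046 8 75,100,130
```

```text
time_s: 10.97
ee_pos: [0.5114, 0.1912, 0.0491]
tool_rot: [3.142, 0.0, -0.076]
force: [-0.1, 0.0, -0.8]
gripper_width: 0.164
grasp_force: 30.0
11.3667 F [-0.37  0.39 -0.9 ] sd [0.45 0.58 0.59] M [ 0.045  0.024 -0.017] P [0.51136 0.19128 0.04923] R [-3.1416  0.     -0.0763] w 0.165 g 29.992940425872803Traceback (most recent call last):
  File "lat.py", line 10, in <module>
    a,b=ends(g[r,270:370],270);p=onz(c,(a+b)/2,r,z)[:2];print(r,round(a,1),round(b,1),"lat",p@n,"w",np.linalg.norm(onz(c,a,r,z)-onz(c,b,r,z)))
        ~~~~^^^^^^^^^^^^^^^^^^
  File "lat.py", line 6, in ends
    k=np.where(p>150)[0];a,b=k[0],k[-1];f=lambda i,j:i+(150-p[i])/(p[j]-p[i])*(j-i)
                             ~^^^
IndexError: index 0 is out of bounds for axis 0 with size 0
```

```bash
python3 -m jog '[[0,0,0.015,0,1],[0,0,0.015,0,1],[0,0,0,0,1],[0,0,0,0,1],[0,0,0,0,1],[0,0,0,0,1],[0,0,0,0,1],[0,0,0,0,1]]';python3 obs.py 6
```

```text
time_s: 12.08
ee_pos: [0.5115, 0.1913, 0.0481]
tool_rot: [-3.142, -0.0, -0.076]
force: [-1.0, -1.7, -0.7]
gripper_width: 0.166
grasp_force: 30.0
12.3833 F [ 0.06  0.37 -0.28] sd [0.49 0.36 0.4 ] M [ 0.043 -0.019  0.024] P [0.51153 0.19129 0.0481 ] R [-3.1416e+00 -1.0000e-04 -7.6400e-02] w 0.165 g 29.993450939655304
```

```bash
python3 -m jog '[[0,0,-0.03,0,1],[0,0,0,0,1],[0.1,0,0,0,1],[0.12,0,0,0,1],[0.14,0,0,0,1],[0.14,0,0,0,1],[0.14,0,0,0,1],[0.1,0,0,0,1]]';python3 obs.py 10
```

```text
time_s: 13.05
ee_pos: [0.542, 0.1889, 0.0493]
tool_rot: [-3.142, -0.0, -0.077]
force: [-0.1, 0.3, -0.6]
gripper_width: 0.167
grasp_force: 30.0
13.55 F [-0.06 -0.07 -1.  ] sd [0.76 0.36 0.41] M [0.035 0.027 0.004] P [0.54113 0.18897 0.0492 ] R [ 3.1416e+00  1.0000e-04 -7.6300e-02] w 0.166 g 29.992849230766296
```

```bash
python3 -m jog '[[0.05,0,0,0,1],[0.05,0,0,0,1],[0.05,0,0,0,1],[0.05,0,0,0,1],[0.03,0,0,0,1],[0,0,0,0,1],[0,0,0,0,1],[0,0,0,0,1]]';python3 obs.py 10
python3 -m jog '[[0.02,0,0,0,1],[0.02,0,0,0,1],[0.02,0,0,0,1],[0.015,0,0,0,1],[0,0,0,0,1],[0,0,0,0,1],[0,0,0,0,1],[0,0,0,0,1]]';python3 obs.py 12
```

```text
time_s: 14.22
ee_pos: [0.5501, 0.1883, 0.0492]
tool_rot: [3.142, 0.0, -0.076]
force: [-0.4, -0.6, -0.7]
gripper_width: 0.17
grasp_force: 30.0
14.7167 F [ 0.01  0.15 -0.93] sd [0.24 0.57 0.54] M [0.021 0.043 0.004] P [0.55012 0.18831 0.04925] R [-3.1416 -0.     -0.0764] w 0.165 g 29.993022680282593
time_s: 15.38
ee_pos: [0.5531, 0.1881, 0.0492]
tool_rot: [3.142, 0.0, -0.076]
force: [0.4, -0.4, -1.0]
gripper_width: 0.165
grasp_force: 30.0
15.9833 F [ 0.19 -0.22 -0.73] sd [0.47 0.48 0.47] M [ 0.016  0.027 -0.009] P [0.55316 0.18808 0.04926] R [-3.1415 -0.     -0.0764] w 0.167 g 29.992994964122772
```

```bash
python3 -m jog '[[0.02,0,0,0,1],[0.02,0,0,0,1],[0.02,0,0,0,1],[0.015,0,0,0,1],[0,0,0,0,1],[0,0,0,0,1],[0,0,0,0,1],[0,0,0,0,1]]'|grep -v g;python3 obs.py 10
```

```text
time_s: 16.65
ee_pos: [0.5561, 0.1878, 0.0492]
tool_rot: [-3.142, 0.0, -0.076]
force: [-0.7, -0.5, -2.2]
17.15 F [-0.14  0.12 -0.75] sd [0.39 0.4  0.24] M [ 0.04   0.032 -0.003] P [0.55614 0.18785 0.04926] R [-3.1416 -0.     -0.0764] w 0.168 g 29.992893040180206
```

```bash
python3 -m jog '[[0.02,0,0,0,1],[0.02,0,0,0,1],[0.02,0,0,0,1],[0.015,0,0,0,1],[0,0,0,0,1],[0,0,0,0,1],[0,0,0,0,1],[0,0,0,0,1]]'|grep -v g;python3 obs.py 10
```

```text
time_s: 17.82
ee_pos: [0.5591, 0.1876, 0.0492]
tool_rot: [3.142, 0.0, -0.076]
force: [0.3, 0.2, -1.3]
18.3167 F [-0.03 -0.47 -0.83] sd [0.63 0.28 0.33] M [0.031 0.029 0.008] P [0.55913 0.18763 0.04926] R [ 3.1416 -0.     -0.0764] w 0.168 g 29.992941319942474
```

Depth is ~35.8 mm with no force yet.

```bash
python3 -m jog '[[0.02,0,0,0,1],[0.02,0,0,0,1],[0.02,0,0,0,1],[0.015,0,0,0,1],[0,0,0,0,1],[0,0,0,0,1],[0,0,0,0,1],[0,0,0,0,1]]'|grep -v g;python3 obs.py 10
```

```text
time_s: 18.98
ee_pos: [0.5621, 0.1874, 0.0492]
tool_rot: [3.142, 0.0, -0.076]
force: [0.3, -0.2, -2.0]
19.4833 F [-0.13  0.36 -0.87] sd [0.45 0.4  0.53] M [0.05  0.008 0.006] P [0.56213 0.18739 0.04926] R [-3.1416  0.     -0.0764] w 0.168 g 29.992735683918
```

```bash
python3 -m jog '[[0.02,0,0,0,1],[0.02,0,0,0,1],[0.02,0,0,0,1],[0.015,0,0,0,1],[0,0,0,0,1],[0,0,0,0,1],[0,0,0,0,1],[0,0,0,0,1]]'|grep -v g;python3 obs.py 12
```

```text
time_s: 20.15
ee_pos: [0.5651, 0.1871, 0.0492]
tool_rot: [-3.142, 0.0, -0.076]
force: [-0.3, 0.4, -0.3]
20.75 F [-0.25  0.07 -0.64] sd [0.55 0.37 0.71] M [0.035 0.037 0.002] P [0.56512 0.18717 0.04925] R [ 3.1416  0.     -0.0764] w 0.168 g 29.992875158786774
```

```bash
python3 -m jog '[[0.02,0,0,0,1],[0.02,0,0,0,1],[0.02,0,0,0,1],[0.015,0,0,0,1],[0,0,0,0,1],[0,0,0,0,1],[0,0,0,0,1],[0,0,0,0,1]]'|grep -v g;python3 obs.py 16
```

```text
time_s: 21.42
ee_pos: [0.5681, 0.187, 0.0492]
tool_rot: [3.142, 0.0, -0.076]
force: [-0.7, 1.0, -0.6]
22.2167 F [-0.4   0.17 -0.85] sd [0.74 0.41 0.37] M [0.041 0.124 0.018] P [0.56809 0.18693 0.04923] R [ 3.1416e+00  1.0000e-04 -7.6400e-02] w 0.169 g 29.993039667606354
```

My jumped from 0.03 to 0.12 and Fx is about -0.4, so this is the contact, at ~44 mm depth. Pressing 2 mm more.

```bash
python3 -m jog '[[0.015,0,0,0,1],[0.015,0,0,0,1],[0.02,0,0,0,1],[0,0,0,0,1],[0,0,0,0,1],[0,0,0,0,1],[0,0,0,0,1],[0,0,0,0,1]]'|grep -v g;python3 obs.py 16
```

```text
time_s: 22.88
ee_pos: [0.5701, 0.1868, 0.0492]
tool_rot: [3.142, 0.0, -0.076]
force: [-1.5, 0.6, -0.6]
23.6833 F [-0.97  0.22 -0.5 ] sd [0.48 0.38 0.57] M [ 0.056  0.283 -0.001] P [0.57009 0.18678 0.04923] R [ 3.1416e+00  1.0000e-04 -7.6400e-02] w 0.17 g 29.992899298667908
```

Contact is pressed about 2–3 mm. I rest the blade on the sill, then release.

```bash
python3 -m jog '[[0,0,0.014,0,1],[0,0,0.014,0,1],[0,0,0,0,1],[0,0,0,0,1],[0,0,0,0,1],[0,0,0,0,1],[0,0,0,0,1],[0,0,0,0,1]]'|grep -v g;python3 obs.py 10
```

```text
time_s: 24.35
ee_pos: [0.5702, 0.1868, 0.0482]
tool_rot: [-3.142, -0.0, -0.076]
force: [-1.6, 0.4, -0.4]
24.85 F [-1.31  0.04 -0.26] sd [0.52 0.37 0.53] M [0.067 0.229 0.021] P [0.57015 0.1868  0.04817] R [-3.1415e+00 -1.0000e-04 -7.6500e-02] w 0.166 g 29.993703961372375
```

```bash
python3 -m jog '[[0,0,0,0,0.6],[0,0,0,0,0.5],[0,0,0,0,0.3],[0,0,0,0,0.1],[0,0,0,0,0],[0,0,0,0,0],[0,0,0,0,0],[0,0,0,0,0]]';python3 obs.py 4; python3 look.py w7
```

```text
time_s: 25.52
ee_pos: [0.5701, 0.1868, 0.0481]
tool_rot: [3.142, -0.0, -0.076]
force: [0.3, -0.2, 0.2]
gripper_width: 0.498
grasp_force: 0.0
25.7167 F [-0.26 -0.1   0.37] sd [0.21 0.09 0.5 ] M [0.042 0.008 0.006] P [0.57013 0.18677 0.04813] R [ 3.1416 -0.     -0.0764] w 0.497 g 0.0
25.7167 [0.5701194  0.18675372 0.04812316] [ 3.14155866e+00 -3.51273927e-06 -7.63949265e-02]
{'fx': 318.3693337207591, 'fy': 318.3693337207591, 'cx': 319.64491665475026, 'cy': 195.8938577710288, 'extrinsics': array([[-7.56114807e-02, -9.97137096e-01,  7.18774735e-04,
         2.28130590e-01],
       [ 9.60564198e-01, -7.30316083e-02, -2.68296116e-01,
        -5.47949143e-01],
       [ 2.67580503e-01, -1.95958373e-02,  9.63336223e-01,
        -3.79372509e-01],
       [ 0.00000000e+00,  0.00000000e+00,  0.00000000e+00,
         1.00000000e+00]])}
```

View pics/w7.png

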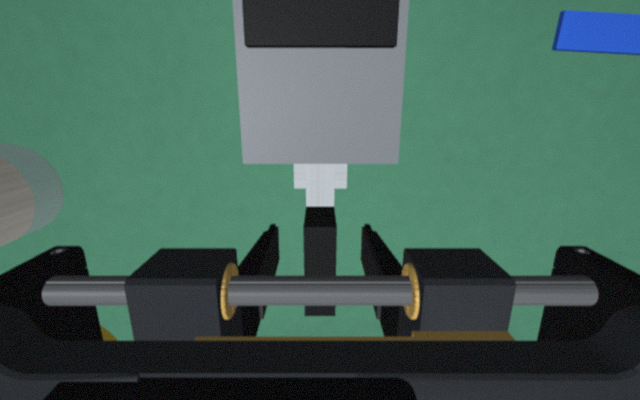

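The view shows the gauge sticking straight into the slit over the sill (320,185), its handle front at row ~207, both fingers clear. I check how far it slid back compared with the gripped pictures.

Run:
```python
from h import *
for n in ("w5","w6","w7"):
    im=cv2.imread(f"pics/{n}.png");c=np.load(f"pics/{n}.npy",allow_pickle=True).item()
    g=cv2.cvtColor(im,cv2.COLOR_BGR2GRAY)[:,314:327].mean(1)
    i=np.argmax(g[195:215]<110)+195;v=i-1+(g[i-1]-110)/(g[i-1]-g[i]);h=np.argmin(np.abs(g[295:325]-60))
    print(n,v,g[200:212].round(),"rear",g[305:325].round())
c=np.load("pics/w7.npy",allow_pickle=True).item()
s=np.array([np.cos(-.076),np.sin(-.076)])
print([(v,(onz(c,320,v,.073)[:2]@s-.6053+.075)) for v in (203,205,207)])
```

```text
w5 203.6891064871481 [197. 197. 192. 153.  90.  34.  15.  15.  15.  15.  19.  19.] rear [ 82.  51.  36.  38.  35.  37.  37.  39.  63.  99. 117. 119. 120. 120.
 119. 119. 119. 119. 119. 119.]
w6 203.57741116751268 [186. 187. 182. 145.  84.  32.  12.  16.  14.  15.  16.  15.] rear [ 76.  51.  35.  34.  36.  34.  34.  37.  63.  93. 108. 111. 110. 110.
 109. 109. 110. 109. 109. 108.]
w7 206.3308823529412 [191. 192. 191. 192. 193. 185. 134.  61.  15.  13.  15.  14.] rear [ 79.  50.  36.  36.  36.  37.  35.  35.  35.  38.  62.  98. 114. 118.
 117. 117. 117. 116. 115. 116.]
[(203, np.float64(0.05529175004509927)), (205, np.float64(0.05429416342830022)), (207, np.float64(0.05329305183450077))]
```

The apparent slide is only ~1.4 mm, partly from tilt, out of 2–3 mm of press, so the tip is still against the contact. Retreating straight up.

```bash
python3 -m jog '[[0,0,-0.2,0,0],[0,0,-0.4,0,0],[0,0,-0.5,0,0],[0,0,-0.5,0,0],[0,0,-0.5,0,0],[0,0,-0.4,0,0],[0,0,0,0,0],[0,0,0,0,0]]'; python3 look.py w8|head -1
python3 - <<'E'
from h import *
im=cv2.imread("pics/w8.png");c=np.load("pics/w8.npy",allow_pickle=True).item()
g=cv2.cvtColor(im,cv2.COLOR_BGR2GRAY).astype(float)[:,314:327].mean(1)
s=np.array([np.cos(-.076),np.sin(-.076)])
for i in range(130,260):
    if g[i]>=110>g[i+1]:
        v=i+(g[i]-110)/(g[i]-g[i+1]);print(v,"depth est",[round(onz(c,320,v,z)[:2]@s-.6053+.075,4) for z in (.071,.075)])
cv2.imwrite("pics/f8.png",im[60:260,180:460])
E
```

```text
time_s: 26.43
ee_pos: [0.5709, 0.187, 0.1497]
tool_rot: [-3.141, -0.003, -0.076]
force: [-0.1, 0.1, -0.5]
gripper_width: 0.502
grasp_force: 0.0
26.4333 [0.5709309  0.18698874 0.14965992] [-3.14068275e+00 -2.81126385e-03 -7.63526301e-02]
173.0243309002433 depth est [np.float64(0.0499), np.float64(0.0506)]
```

View pics/f8.png

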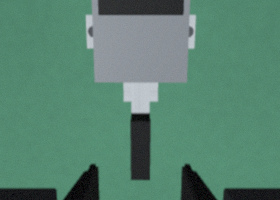

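The gauge stays straight in the slit with the arm clear of it. Handing in.

```bash
python3 -c "
from rig import env
print(env.finish_job())"
```

```text
the job is handed in; nothing more can be done
None
```

I handed the job in at about 26 s; no verdict came back. The gauge is released and sticking straight in the open slit, its contact pressed about 2–3 mm before letting go, and the tip looks still to be against it, though I had no direct reading of the contact.

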